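# Snap the open crate latch home

### The arm

A 6-joint arm with a two-finger parallel gripper is mounted at the origin on the work surface. World frame = base frame: x ahead of the robot, y to its left, z up, the work surface at z = 0. Lengths are in m, angles in degrees, forces in N, time in s.
With the tool pointing down it reaches from about 0.35 to 0.975 m from the base axis. Payload 17.4 kg.
Tool frame: the origin (TCP) lies at the very end of the fingers, on their centre line; the grasp point (between the pads) lies 19 mm behind it; z points along the fingers, y is the line along which they close (so a half turn about z gives the same grasp; the last joint's range is limited). The gripper opens to 85 mm and grips with 20 to 120 N. Pads are 22 mm wide; open, the fingers measure 114 mm over their backs; the gripper's body (76 mm by 85 mm) begins 54 mm behind the grasp point. The pads swing forward as they close: fully open they stand 13 mm farther back than shut.
Start: joints at [68.48, 6.646, 82.598, -0, 90.757, -2.166], TCP at [0.224, 0.637, 0.231] pointing down, gripper open.
Joint ranges: [-162.19, 162.19], [-47.58, 125.68], [4.15, 143.07], [-65.23, 245.23], [0.69, 171.88], [-170.13, 170.13]. Speed limits (degrees/s): [108.29, 108.29, 127.2, 180, 180, 180].

### API

Orientations are given as a 3x3 rotation matrix whose columns are the frame's x, y, z axes.
In Python, from rig import robot gives the robot as it stands. The module is installed in compiled form; this text tells all that it offers.
- The arm moves only by the tool apply_moves, never from a script. Its argument "increments" is a list that holds one entry, the list of rows, each a list of 6 numbers: the shift along the tool's x, y, z in mm, then the turn, a rotation vector about the tool's x, y, z in rad. A call has 1 to 12 rows; each row is the pose to reach, as a shift and turn from the pose commanded when the call began, along the tool's axes at that moment; what a row does not reach only later rows make up. A row lasts 1/12 s, in which the tool goes at most 41.7 mm and 7.16 degrees, less where a joint would pass 70% of its speed; a pose out of reach is approached as far as the arm can. A call with a gripper value outside its range is refused whole. "jaw" is the finger opening in mm, from 0 to 85.4, set as the call begins (left out, the last holds). The fingers move at their own pace and stop on an object; "newtons" is the grip in N (left out, the last holds). Time passes only in rows, so rows that repeat a pose let the fingers close. It gives the time, the measured TCP pose, the force, the opening and the grip force at its end, in the units of the state.
- robot.get_obs(): the state, without advancing time (a new reading comes with each control period).
- robot.capture(name): name is "scene" or "side" or "wrist"; returns the picture (480x640x3 uint8, red, green, blue); there is no depth.
- robot.camera_params(name): a dict with "fx", "fy", "cx", "cy" (pixels), "eye" and "rotation" of the camera in the world. Camera axes: x right, y up, looking along -z (the intrinsics and any distortion apply to the point x, -y, -z); pixel columns grow to the right and rows downward; lengths in m; the calibration is good to about 2 mm. The wrist camera is an equidistant fisheye: a pixel r from the principal point sees the ray r / f radians off the axis. A picture is of the moment at which its call begins: read the wrist's pose just before it. camera_params takes no time and is no camera call; for the wrist camera it gives the pose at the moment of the call.
- robot.sign_off(): hands the job in; it is judged then, once.
The state is a dict: "time": time; "joints": joint angles; "joint_vel": joint speeds; "effort": joint torques, N m; "tool_pos": TCP position; "ee_rot": TCP orientation; "wrist_force": force on the tool from outside, world axes, zero at the start; "ft_torque": the same for the moment, N m; "gripper_width": opening from 0.0 (shut) to 1.0 (fully open); "finger_force": force on a finger pad.
Only numpy, scipy, OpenCV 4.12 (cv2) and the standard library are available. Lean on these libraries where they do the work, as an engineer would, in place of code of your own. Each camera call takes 0.05 s, during which the arm holds its last target. There are 200 camera calls.

### The job

One of the two snap latches on the lid of the small plastic crate is standing open. Press it down and in with your fingertips, gently, until it snaps fully home against the crate, then draw your hand clear. Only press: do not lift or tip anything, do not shove the crate along the sill, and leave the closed latch, the rosemary pot, the measuring cup, the jar and the pruner alone.

Things in the scene. Friction and masses are not known exactly. Their poses are not given: they have to be found in the camera images.
- crate: Loose lidded crate of grey recycled plastic, packed heavy (2.4 to 3.9 kg), at any yaw. Lid 168 mm (x) by 228 mm (y), lid edge 98 to 110 mm high, whole crate 115 mm high; tub under the lid 150 by 210 mm, its rim (88 to 98 mm high) 164 by 224 mm. Origin: centre of the underside, z up. A snap latch hangs at the middle of each long side: latch A on its -x side, latch B on its +x side.
- latch_a (a joint): Angle of latch A, the open one (rad): 0 = hanging straight down flat on the crate, snapped; pi/2 = level, sticking out from the crate's -x side. Starts at 1.0 to 1.65, stops at 1.8. It stays where it is left (0.5 to 1 N moves it); from about 0.25 to 0.1 its hook rides over a springy ledge (4 to 8 N at 33 mm from the hinge), then it snaps to under 0.03 and stays.
- latch_a_hinge (a point): Middle of latch A's hinge axis (along the crate's y), at (-89, 0, 103) mm in the crate's frame; axes as the crate's. The latch is a grey plastic flap hung here on the lid's edge: 50 mm wide, 4 mm thick, 46 mm long from the hinge, the first 36 mm flat, the last 10 mm flared outwards by 24 degrees.
- latch_a_pad (a point): Point on latch A's outer face (up when open, away from the crate when shut), mid-width, 30 mm along the flap from the hinge; the outer face lies 5 mm outside the hinge axis. Turns with the flap: -z runs along the flap away from the hinge, -x points out of its outer face.
- latch_b: Latch B, the closed twin of latch A, hanging snapped shut on the crate's +x side. Origin: middle of its hinge axis, at (89, 0, 103) mm in the crate's frame; z up while it is shut. To be left alone.
- pot: White ceramic pot with a rosemary bush, pot 112 mm wide at the rim and 104 mm high, with the bush about 235 mm. Origin: centre of the underside. Loose.
- cup: Stainless measuring cup, 78 mm wide, 70 mm high, wire handle reaching 72 mm out on its +y side. Origin: centre of the underside. Loose.
- jar: Small glass jar with an aluminium cap, 64 mm wide, 85 mm high. Origin: centre of the underside. Loose.
- pruner: Aluminium bypass pruner lying flat, about 190 mm long (its x, blades to +x), 75 mm over the handles, 20 mm high. Origin: under the middle. Loose.

How it is judged (in metres and radians):
On the way, in this order (a step that is already met when the one before it is completed fails the run):
1. the fingertips press the open latch inwards against its catch (contact force between the fingers and crate above 0.8 N and value of joint latch_a between 0.06 and 0.6 rad).
2. the latch snaps home (value of joint latch_a below 0.06 rad), for 0.2 s.
At the end, for the whole second after the job is handed in: Latch A is snapped home (within 0.06 rad of fully shut) and stays so with the hand away; latch B is still shut; the crate stands flat within 25 mm of where it was, at rest; pot, cup, jar and pruner are within 15 mm of where they were (value of joint latch_a below 0.06 rad and angle between latch_b's own z axis and vertical below 0.1 rad and distance of crate from where it was at the start of the episode below 0.025 m and linear speed of crate below 0.02 m/s and height (world z) of crate below 0.008 m and angle between crate's own z axis and vertical below 0.05 rad and distance of each of pot, cup, jar, pruner from where it was at the start of the episode below 0.015 m); the robot touches nothing.
It fails at once if the crate or its latch is pressed hard (over 25 N) (contact force between any of the fingers, the arm and crate above 25 N).
It fails at once if the open latch is lifted right up to its stop instead of pressed down (value of joint latch_a above 1.76 rad).
It fails at once if the crate is lifted, tipped or shoved more than 25 mm (height (world z) of crate above 0.01 m or angle between crate's own z axis and vertical above 0.08 rad or distance of crate from where it was at the start of the episode above 0.025 m).
It fails at once if the closed latch is touched or opened (contact force between any of the fingers, the arm and latch_b above 1 N or angle between latch_b's own z axis and vertical above 0.1 rad).
It fails at once if the pot, cup, jar or pruner is knocked, moved or lifted (distance of any of pot, cup, jar, pruner from where it was at the start of the episode above 0.015 m).
It also fails if it takes over 38 s, if anything falls off the work surface, if the arm or the gripper's body presses on something with over 40 N, if the wrist force passes 120 N, or if a joint passes its speed limit or range.

## Working session

There is one attempt and no reset: what is moved stays moved. The work goes in short steps, Python scripts to look and compute and a tool call to move; the robot and the scene stay as the last step left them, time stands still between calls to the robot, and variables do not carry over. Pictures are saved under pics/ and viewed, at most 10 in all, crops included, and the job is handed in when it is done.

Besides the shell and the picture viewer there is one more tool, called after "Emit:" as name(argument=value, ...), one argument or row to a line, values as JSON. apply_moves: Moves the arm, as the interface text tells. Its arguments: {"type":"object","properties":{"increments":{"type":"array"},"jaw":{"type":"number"},"newtons":{"type":"number"}},"required":["increments"]}

```bash
mkdir -p pics; python3 - <<'E'
from rig import robot
import cv2,numpy as np
for n in ("scene","side","wrist"):
    p=robot.camera_params(n); print(n,{k:np.round(v,4).tolist() for k,v in p.items() if not isinstance(v,str)})
    cv2.imwrite(f"pics/{n}0.png",robot.capture(n)[:,:,::-1])
print(robot.get_obs())
E
```

```text
scene {'fx': 514.3372, 'fy': 514.3372, 'cx': 330.6663, 'cy': 243.7582, 'eye': [0.9772, 0.3044, 0.993], 'rotation': [[-0.6031, -0.6744, 0.426], [0.7977, -0.5086, 0.324], [-0.0018, 0.5352, 0.8447]]}
side {'fx': 549.8481, 'fy': 549.8481, 'cx': 315.1443, 'cy': 228.7907, 'eye': [-0.0309, -0.74, 1.1486], 'rotation': [[0.7883, 0.4678, -0.3996], [-0.6153, 0.6003, -0.5109], [0.0009, 0.6487, 0.7611]]}
wrist {'fx': 371.6483, 'fy': 371.6483, 'cx': 321.8666, 'cy': 236.4735, 'eye': [0.1507, 0.6612, 0.3723], 'rotation': [[0.3317, -0.9, -0.2827], [0.9434, 0.3164, 0.0997], [-0.0003, -0.2998, 0.954]]}
{'time': 0.15, 'joints': array([ 6.84802110e+01,  6.66622664e+00,  8.26263373e+01,  6.20286599e-04,
        9.07545520e+01, -2.16681921e+00]), 'joint_vel': array([ 0.13717586, -0.13791645, -0.19828156, -0.01636996, -0.01980097,
       -0.03714181]), 'effort': array([ 3.26447653e-04, -7.32514930e+01, -6.32842898e+01, -1.46458601e-04,
        4.98787020e-03, -3.65540882e-05]), 'tool_pos': array([0.2236539 , 0.63672837, 0.23075709]), 'ee_rot': array([[-9.43495028e-01,  3.31386534e-01, -3.11718596e-04],
       [ 3.31386678e-01,  9.43494722e-01, -7.61032477e-04],
       [ 4.19089354e-05, -8.21329748e-04, -9.99999662e-01]]), 'wrist_force': array([ 0.08038124,  0.10936106, -0.90175585]), 'ft_torque': array([-0.00468325, -0.00472527,  0.01889318]), 'finger_force': 0.0, 'gripper_width': 0.9969095803682668}
```

View pics/scene0.png

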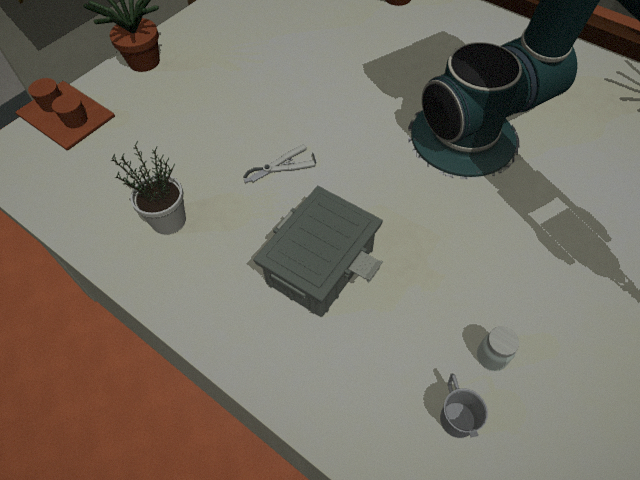

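View pics/side0.png

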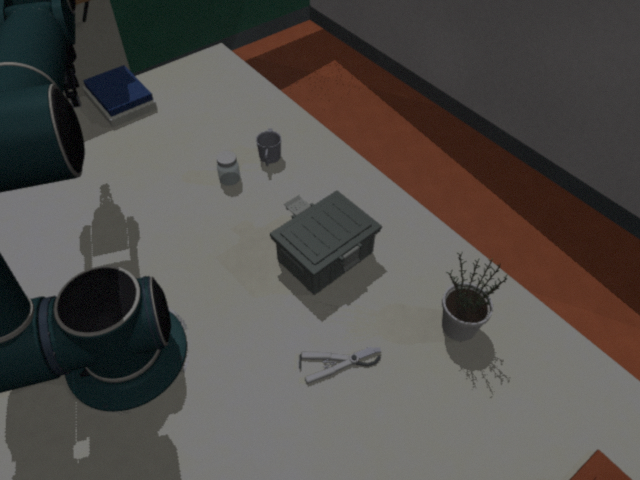

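The scene view shows the lid with corners near (318,188), (382,221), (321,298) and (254,262), and the open latch at about (366,265). In the side view the latch is at (296,205). I'll zoom in on both.

```bash
python3 - <<'E'
import cv2,numpy as np
a=cv2.imread("pics/scene0.png")[175:325,240:400]; b=cv2.imread("pics/side0.png")[180:300,260:390]
f=lambda i:cv2.convertScaleAbs(cv2.resize(i,(400,int(i.shape[0]*400/i.shape[1])),interpolation=cv2.INTER_CUBIC),alpha=1.8)
a,b=f(a),f(b);h=max(len(a),len(b));pad=lambda i:cv2.copyMakeBorder(i,0,h-len(i),0,0,0)
cv2.imwrite("pics/z.png",np.hstack([pad(a),pad(b)]));print(a.shape,b.shape)
E
```

```text
(375, 400, 3) (369, 400, 3)
```

View pics/z.png

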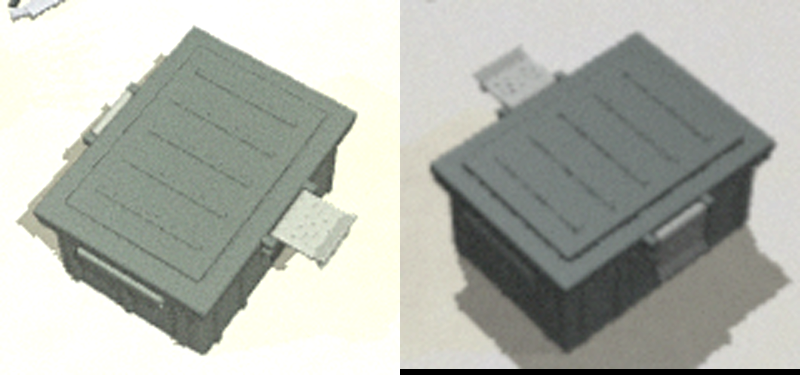

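```bash
cat > h.py <<'E'
import numpy as np
from rig import robot
def ray(n,px):
    p=robot.camera_params(n); u,v=px
    d=np.array([(u-p["cx"])/p["fx"],-(v-p["cy"])/p["fy"],-1.]); d=np.array(p["rotation"])@d
    return np.array(p["eye"]),d/np.linalg.norm(d)
def plane(n,px,z):
    e,d=ray(n,px); return e+d*(z-e[2])/d[2]
def tri(a,b):
    (e,d),(f,g)=ray("scene",a),ray("side",b)
    s=np.linalg.lstsq(np.c_[d,-g],f-e,rcond=None)[0]; P,Q=e+s[0]*d,f+s[1]*g
    return (P+Q)/2,np.linalg.norm(P-Q)
S=lambda x,y:(240+(x-.5)/2.5,175+(y-.5)/2.5)
D=lambda x,y:(260+(x-400)/3.077,180+y/3.077)
E
python3 - <<'E'
from h import *
# order: +y.. around
sc=[S(193,27),S(356,116),S(207,316),S(36,213)]
# same corners in side: near pruner; ...
sd=[D(567,289),D(433,170),D(637,32),D(774,147)]
for n,c in(("scene",sc),("side",sd)):
    P=np.array([plane(n,q,.110) for q in c]); print(n,np.round(P[:,:2],4).tolist(),P.mean(0).round(4),[round(float(np.linalg.norm(P[i]-P[i-1])),4) for i in range(4)])
    ax=(P[1]-P[0])+(P[2]-P[3]); print("dir to A side",np.degrees(np.arctan2(ax[1],ax[0]))); ay=(P[2]-P[1])+(P[3]-P[0]);print(np.degrees(np.arctan2(ay[1],ay[0])))
print(tri(S(356,213),D(475,77)),tri(S(322,267),D(521,50)))
print(tri(S(303,190),D(502,108)),tri(S(272,236),D(553,75)))
E
```

```text
scene [[0.4296, -0.1491], [0.4225, 0.018], [0.6441, 0.0313], [0.6542, -0.1329]] [ 0.5376 -0.0582  0.11  ] [0.2252, 0.1673, 0.222, 0.1645]
dir to A side 92.99086613000752
3.783910992868798
side [[0.4282, -0.15], [0.4155, 0.0079], [0.6419, 0.0267], [0.6467, -0.1416]] [ 0.5331 -0.0643  0.11  ] [0.2186, 0.1584, 0.2271, 0.1684]
dir to A side 93.07108430145658
3.4896601328741075
(array([0.50107874, 0.07021489, 0.1097571 ]), np.float64(0.0015146899823927655)) (array([0.55399396, 0.07542915, 0.1039428 ]), np.float64(7.885325399368839e-05))
(array([0.50309412, 0.02641504, 0.10651431]), np.float64(0.008978038386270286)) (array([0.55607151, 0.03051339, 0.1088798 ]), np.float64(0.003491698881770207))
```

```bash
cat >> h.py <<'E'
C=np.array([.5355,-.061,0]); a=np.radians(93.2); o=np.array([np.cos(a),np.sin(a),0]); zz=np.array([0,0,1.])
H=C+.089*o+.103*zz
def goal(out,z,al=20,side=0):  # mm from hinge
    t=np.radians(al); X=o*np.cos(t)-zz*np.sin(t); Z=-zz*np.cos(t)-o*np.sin(t); Y=np.cross(Z,X)
    return H+o*out/1e3+zz*z/1e3+np.cross(zz,o)*side/1e3, np.c_[X,Y,Z]
def inc(p,R):
    from scipy.spatial.transform import Rotation as Q
    s=robot.get_obs(); M=s["ee_rot"]
    return np.round(np.r_[M.T@(p-s["tool_pos"])*1e3],1),np.round(Q.from_matrix(M.T@R).as_rotvec(),4)
E
python3 - <<'E'
from h import *
print(H,"jar",plane("scene",(502,338),.085),"cup",plane("scene",(465,403),.07))
for g in ((27,80),):print(inc(*goal(*g)))
print(inc(*goal(27,80,0)))
E
```

```text
[0.53053189 0.02786123 0.103     ] jar [0.49274399 0.33801758 0.085     ] cup [0.63506356 0.34258748 0.07      ]
(array([-481. , -447.8,   48.1]), array([ 0.2046, -0.3072,  1.1647]))
(array([-481. , -447.8,   48.1]), array([-7.0000e-04,  4.0000e-04,  1.1772e+00]))
```

Emit:
apply_moves(
  increments=[
    [[-40,-37,0,0.017,-0.026,0.097],[-80,-75,0,0.034,-0.051,0.194],[-120,-112,0,0.051,-0.077,0.291],[-160,-149,0,0.068,-0.102,0.388],[-200,-187,0,0.085,-0.128,0.485],[-240,-224,0,0.102,-0.154,0.582],[-280,-261,0,0.119,-0.179,0.679],[-320,-298,0,0.136,-0.205,0.776],[-360,-336,0,0.153,-0.23,0.873],[-400,-373,0,0.171,-0.256,0.97],[-440,-410,10,0.188,-0.282,1.068],[-481,-448,20,0.2046,-0.3072,1.1647]],
  ],
  jaw=0,
)

```text
time: 1.15
tool_pos: [0.4562, 0.1923, 0.2257]
ee_rot: [[-0.048, 0.999, 0.019], [0.938, 0.051, -0.342], [-0.342, 0.002, -0.94]]
wrist_force: [0.9, 0.1, -0.6]
gripper_width: -0.001
finger_force: 0.0
```

```bash
python3 -c "
from h import *
print(inc(*goal(27,80)))"
```

```text
(array([-117.9,   65.6,   88.5]), array([ 0.0002,  0.0003, -0.0049]))
```

Emit:
apply_moves(
  increments=[
    [[-29,16,22,0,0,0],[-59,33,44,0,0,0],[-88,49,66,0,0,0],[-118,65.6,88,0,0,-0.005],[-118,65.6,88,0,0,-0.005],[-118,65.6,88,0,0,-0.005]],
  ],
)

```text
time: 1.65
tool_pos: [0.5291, 0.0554, 0.182]
ee_rot: [[-0.055, 0.998, 0.017], [0.938, 0.057, -0.341], [-0.342, -0.003, -0.94]]
wrist_force: [-0.1, 0.9, -0.6]
gripper_width: 0.0
finger_force: 0.0
```

```bash
python3 - <<'E'
from h import *
import cv2
print(inc(*goal(27,80)))
p=robot.camera_params("wrist"); np.savez("w1.npz",**{k:p[k] for k in("fx","cx","cy","eye","rotation")})
s=robot.get_obs();print(s["tool_pos"],s["wrist_force"])
cv2.imwrite("pics/w1.png",robot.capture("wrist")[:,:,::-1])
E
```

```text
(array([-0.9, -0.1, -0.7]), array([-0.0022, -0.0005,  0.0024]))
[0.52910407 0.0553929  0.18204042] [-0.05727025  0.85696748 -0.62998346]
```

View pics/w1.png

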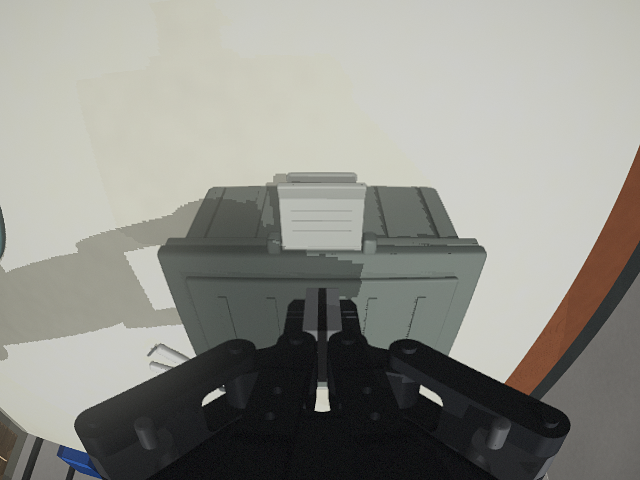

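The wrist view shows the flap from its hinge line (row 249, columns 283–362) to its tip (row ~184), the lid edge at row ~247, and the shut fingertips at about (322,290). I'll check the hinge position from this close view.

```bash
python3 - <<'E'
from h import *
p=np.load("w1.npz")
def wp(px,z):
    d=np.array([px[0]-p["cx"],px[1]-p["cy"]]);r=np.linalg.norm(d);t=r/p["fx"]
    v=np.r_[d[0]/r*np.sin(t),-d[1]/r*np.sin(t),-np.cos(t)]; w=p["rotation"]@v; e=p["eye"]; return e+w*(z-e[2])/w[2]
L=np.array([.998,.055,0])
for n,px,z in(("lidL",(160,247),.110),("lidR",(487,247),.110),("hL",(283,249),.107),("hR",(363,249),.107),("tL",(278,184),.108),("tR",(366,184),.108),("tRlow",(366,184),.09),("finger",(322,290),.182)):
    q=wp(px,z)-H; print(n,"out %.1f side %.1f"%(q@o*1e3,q@np.cross(zz,o)*1e3))
E
```

```text
lidL out 1.5 side 108.3
lidR out 2.1 side -108.8
hL out -1.8 side 25.6
hR out -1.7 side -25.3
tL out 45.9 side 25.4
tR out 46.0 side -23.7
tRlow out 35.9 side -26.2
finger out 37.9 side 0.7
```

Emit:
apply_moves(
  increments=[
    [[5.5,0,15.3,0,0,0],[11.1,0,30.5,0,0,0],[16.7,0,46,0,0,0],[19.5,0,53.6,0,0,0],[22,0,61,0,0,0],[22,0,61,0,0,0]],
  ],
)

```text
time: 2.2
tool_pos: [0.5285, 0.0576, 0.1171]
ee_rot: [[-0.059, 0.998, 0.019], [0.938, 0.062, -0.341], [-0.341, -0.003, -0.94]]
wrist_force: [-0.2, -0.4, -0.5]
gripper_width: -0.002
finger_force: 0.0
```

Emit:
apply_moves(
  increments=[
    [[1,0,2.8,0,0,0],[2,0,5.6,0,0,0],[3,0,8.4,0,0,0],[4,0,11.2,0,0,0],[5.1,0,14.1,0,0,0],[6.1,0,16.9,0,0,0],[6.8,0,18.8,0,0,0],[6.8,0,18.8,0,0,0]],
  ],
)

```text
time: 2.87
tool_pos: [0.5288, 0.0569, 0.0976]
ee_rot: [[-0.058, 0.998, 0.019], [0.938, 0.06, -0.341], [-0.341, -0.002, -0.94]]
wrist_force: [0.4, 0.2, -0.4]
gripper_width: 0.0
finger_force: 0.0
```

Emit:
apply_moves(
  increments=[
    [[1,0,2.8,0,0,0],[2,0,5.6,0,0,0],[3,0,8.4,0,0,0],[4,0,11.2,0,0,0],[5.1,0,14.1,0,0,0],[5.1,0,14.1,0,0,0]],
  ],
)

```text
time: 3.37
tool_pos: [0.5287, 0.0569, 0.0823]
ee_rot: [[-0.058, 0.998, 0.019], [0.938, 0.061, -0.341], [-0.341, -0.002, -0.94]]
wrist_force: [-1.0, 0.7, -0.1]
gripper_width: 0.003
finger_force: 0.0
```

Emit:
apply_moves(
  increments=[
    [[1,0,2.8,0,0,0],[2,0,5.6,0,0,0],[3,0,8.4,0,0,0],[4,0,11.2,0,0,0],[5.1,0,14,0,0,0],[5.1,0,14,0,0,0]],
  ],
)

```text
time: 3.87
tool_pos: [0.5287, 0.0569, 0.0675]
ee_rot: [[-0.058, 0.998, 0.019], [0.938, 0.061, -0.341], [-0.341, -0.002, -0.94]]
wrist_force: [-0.2, -0.3, -0.2]
gripper_width: -0.005
finger_force: 0.0
```

```bash
python3 - <<'E'
from h import *
import cv2
q=robot.get_obs()["tool_pos"]-H; print(q@o*1e3,q[2]*1e3)
cv2.imwrite("pics/w2.png",robot.capture("wrist")[:,:,::-1])
E
```

```text
29.100470594175597 -35.53398101804793
```

View pics/w2.png

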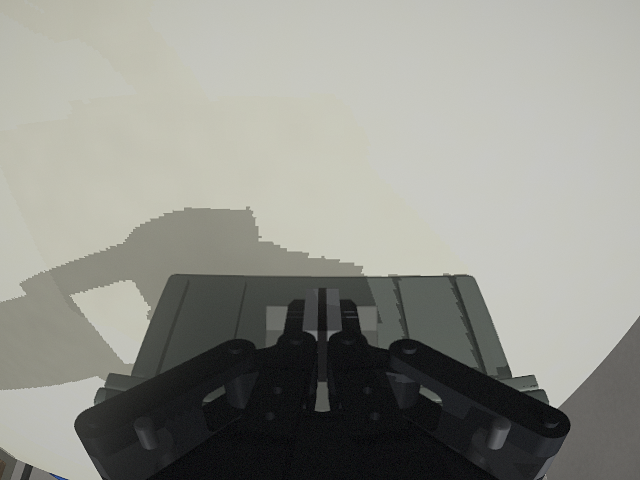

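The flap is folded down behind the fingertips (columns 266–377, rows 306–330). Next is the inward push, slowly, while watching the force.

Emit:
apply_moves(
  increments=[
    [[-0.9,0,0.35,0,0,0],[-1.9,0,0.7,0,0,0],[-2.8,0,1,0,0,0],[-3.8,0,1.4,0,0,0],[-4.7,0,1.7,0,0,0],[-5.6,0,2,0,0,0],[-5.6,0,2,0,0,0]],
  ],
)

```text
time: 4.5
tool_pos: [0.5293, 0.0508, 0.0683]
ee_rot: [[-0.057, 0.998, 0.019], [0.938, 0.06, -0.341], [-0.341, -0.001, -0.94]]
wrist_force: [-0.2, 0.4, 0.2]
gripper_width: 0.003
finger_force: 0.1
```

Emit:
apply_moves(
  increments=[
    [[-0.9,0,0.35,0,0,0],[-1.9,0,0.7,0,0,0],[-1.9,0,0.7,0,0,0]],
  ],
)

```text
time: 4.75
tool_pos: [0.5293, 0.0495, 0.0679]
ee_rot: [[-0.058, 0.998, 0.019], [0.939, 0.061, -0.34], [-0.34, -0.001, -0.94]]
wrist_force: [0.9, 5.6, -3.1]
gripper_width: 0.002
finger_force: 2.6
```

Emit:
apply_moves(
  increments=[
    [[-0.9,0,0.35,0,0,0],[-1.4,0,0.5,0,0,0],[-1.4,0,0.5,0,0,0]],
  ],
)

```text
time: 5.0
tool_pos: [0.5294, 0.0482, 0.0677]
ee_rot: [[-0.058, 0.998, 0.019], [0.939, 0.061, -0.339], [-0.34, -0.002, -0.94]]
wrist_force: [0.1, 6.8, -3.6]
gripper_width: 0.005
finger_force: 3.3
```

Emit:
apply_moves(
  increments=[
    [[-0.5,0,0.2,0,0,0],[-0.9,0,0.35,0,0,0],[-0.9,0,0.35,0,0,0]],
  ],
)

```text
time: 5.25
tool_pos: [0.5294, 0.0471, 0.0677]
ee_rot: [[-0.058, 0.998, 0.019], [0.939, 0.061, -0.339], [-0.34, -0.002, -0.94]]
wrist_force: [-0.3, 7.0, -4.3]
gripper_width: 0.003
finger_force: 3.1
```

Emit:
apply_moves(
  increments=[
    [[-0.5,0,0.2,0,0,0],[-0.9,0,0.35,0,0,0],[-0.9,0,0.35,0,0,0]],
  ],
)

```text
time: 5.5
tool_pos: [0.5295, 0.0459, 0.0678]
ee_rot: [[-0.058, 0.998, 0.019], [0.938, 0.061, -0.34], [-0.341, -0.002, -0.94]]
wrist_force: [-1.1, 3.9, -2.2]
gripper_width: -0.003
finger_force: 1.8
```

Emit:
apply_moves(
  increments=[
    [[-0.5,0,0.2,0,0,0],[-0.9,0,0.35,0,0,0],[-0.9,0,0.35,0,0,0]],
  ],
)

```text
time: 5.75
tool_pos: [0.5298, 0.0443, 0.0683]
ee_rot: [[-0.057, 0.998, 0.019], [0.938, 0.06, -0.341], [-0.342, -0.001, -0.94]]
wrist_force: [-0.7, -0.0, -0.2]
gripper_width: 0.003
finger_force: 0.1
```

Emit:
apply_moves(
  increments=[
    [[-0.5,0,0.2,0,0,0],[-0.9,0,0.35,0,0,0],[-0.9,0,0.35,0,0,0]],
  ],
)

```text
time: 6.0
tool_pos: [0.5298, 0.0434, 0.0683]
ee_rot: [[-0.057, 0.998, 0.019], [0.938, 0.06, -0.341], [-0.342, -0.001, -0.94]]
wrist_force: [0.5, 0.3, 0.7]
gripper_width: -0.004
finger_force: 0.0
```

Emit:
apply_moves(
  increments=[
    [[-0.5,0,0.2,0,0,0],[-0.9,0,0.35,0,0,0],[-0.9,0,0.35,0,0,0]],
  ],
)

```text
time: 6.25
tool_pos: [0.5299, 0.0429, 0.0682]
ee_rot: [[-0.057, 0.998, 0.02], [0.938, 0.061, -0.34], [-0.341, -0.001, -0.94]]
wrist_force: [0.2, 3.6, 0.7]
gripper_width: -0.0
finger_force: 1.7
```

The force dropped, then a firm stop came at the shut position, so the latch has snapped. I'll withdraw outwards and then up.

Emit:
apply_moves(
  increments=[
    [[4,0,-1.4,0,0,0],[14,0,-5,0,0,0],[28,0,-10,0,0,0],[42,0,-15,0,0,0],[56,0,-20,0,0,0],[50,0,-40,0,0,0],[40,0,-65,0,0,0],[30,0,-95,0,0,0],[25,0,-110,0,0,0],[25,0,-110,0,0,0]],
  ],
)

```text
time: 7.08
tool_pos: [0.5274, 0.1048, 0.1672]
ee_rot: [[-0.056, 0.998, 0.024], [0.939, 0.061, -0.34], [-0.34, 0.004, -0.94]]
wrist_force: [0.0, -0.3, 1.0]
gripper_width: 0.001
finger_force: 0.0
```

```bash
python3 - <<'E'
from h import *
import cv2
a=cv2.resize(robot.capture("wrist")[:,:,::-1],(400,300)); b=cv2.resize(robot.capture("scene")[175:325,220:420,::-1],(400,300))
cv2.imwrite("pics/e.png",np.hstack([a,b]))
s=robot.get_obs();print(s["tool_pos"],s["wrist_force"],s["time"])
E
```

```text
[0.52626323 0.10425265 0.16314712] [ 0.04187718 -0.09153778 -0.26039771] 7.1833
```

View pics/e.png

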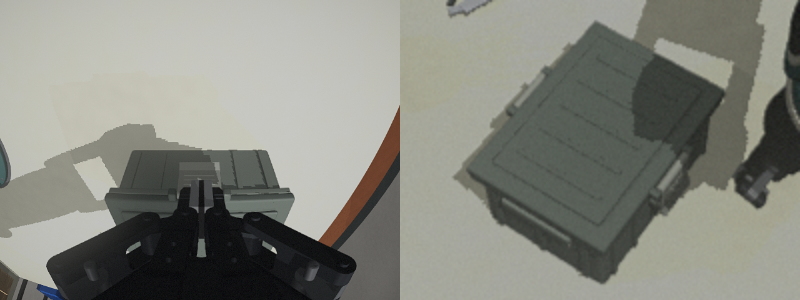

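The latch hangs flat at about (668,183) in the right half, matching its twin. The crate is where it was and the hand is clear.

```bash
python3 -c "
from rig import robot
print(robot.sign_off())"
```

```text
the job is handed in; nothing more can be done
None
```

Latch A is snapped home, the hand is clear of the crate, and the job is handed in at about 7 s; the hand-in returned no verdict, but the final view shows the latch shut and the crate in place.

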